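# Hang the tumbled bracelet bars up to drain

## Task

The tumbler has finished its batch. First lay the loose square rod across the two posts of the drip stand, down in both forks and centred; gather every brass bracelet bar from the tumbler's catch tray into the wire basket, shared between the two sides of the bail so that it hangs level, and hang the basket by its hooked handle on the middle of the rod, hanging still and clear of the stand, with all the bars in it. Leave the jar, the bowl and the hammer where they are.

Things in the scene. Friction and masses are not known exactly. Their poses are not given: they have to be found in the camera images.
- stand: Drip stand, fixed: steel drip pan 140 (x) x 340 mm (y), lip 16 mm high, in it two round posts 18 mm thick at y = -140 and +140 mm. Each post carries an open fork: a flat floor 150 mm above the bench, 19 mm wide between two cheeks that flare out to about 43 mm at their tops, 176 mm high. Origin: centre of its underside; y along the line of the posts, x away from the robot.
- fork_mid (a point): The point midway between the two forks, level with their floors (150 mm above the bench): the middle of the rod's underside belongs here. Same axes as the stand.
- rod: The stand's lift-off rod: a straight square brass tube 330 x 14 x 14 mm with black end caps, about 0.2 kg, lying on the bench in front of the stand at the start, roughly parallel to the line of the posts. Origin: centre of its underside; x along its length, z up. Lying in both forks its top is 164 mm above the bench.
- basket: Draining basket standing on the bench, about 0.26 kg: open wire tray 120 (x) x 200 mm (y), walls 35 mm high, walls and floor 3 mm thick; nothing pivots. A stiff wire bail crosses it at y = 0 in the x direction, so parts go in on either side of the bail. It leans 3 to 5 degrees for each bar more on one side. Origin: centre of its underside; y along its length, x towards the hook's tip.
- bail (a point): Middle of the bail's crossbar (6 mm wire along the basket's x, its top 65 mm above the basket's underside). From it a wire stem at x = -14 mm rises to the hook. Same axes as the basket.
- hook_in (a point): Middle of the underside of the hook's top wire, 125 mm above the basket's underside: the rod's top bears here. 6 mm wire in the basket's x-z plane: stem at x = -14, top wire, tip at x = +14 mm reaching down to 110 mm; slot 22 mm wide. A bar enters from +x (away from the robot at the start) between tip (110) and crossbar (65); then the hook is lowered.
- grip (a point): Where to hold the basket: the flat black grip on top of the hook, on the centre line, 158 mm above the basket's underside. The grip is 12 mm thick along the basket's y, 28 mm wide along x, and stands from 130 to 182 mm above the underside. Same axes as the basket.
- tray: The tumbler's catch tray, fixed: shallow steel tray 250 (x) x 230 mm (y), floor 3 mm thick, wall tops 10 mm above the bench, walls 3 mm thick. The barrel tumbler (grey base, black rubber drum, 225 mm high) stands at its +y side, from y = +160 to +330 mm, with a small chute between. Origin: under the tray's centre; x away from the robot, y towards the tumbler.
- bar1: brass bracelet bar 1 of up to 6 (4 to 6 are present, the others absent), all alike: a round-ended flat bar 70 x 18 x 12 mm, about 100 g, lying flat in the catch tray at the start. Origin: centre of its underside; x along its 70 mm length, y across its 18 mm width, z up through its 12 mm thickness.
- bar2: brass bracelet bar 2 of up to 6 (4 to 6 are present, the others absent), all alike: a round-ended flat bar 70 x 18 x 12 mm, about 100 g, lying flat in the catch tray at the start. Origin: centre of its underside; x along its 70 mm length, y across its 18 mm width, z up through its 12 mm thickness.
- bar3: brass bracelet bar 3 of up to 6 (4 to 6 are present, the others absent), all alike: a round-ended flat bar 70 x 18 x 12 mm, about 100 g, lying flat in the catch tray at the start. Origin: centre of its underside; x along its 70 mm length, y across its 18 mm width, z up through its 12 mm thickness.
- bar4: brass bracelet bar 4 of up to 6 (4 to 6 are present, the others absent), all alike: a round-ended flat bar 70 x 18 x 12 mm, about 100 g, lying flat in the catch tray at the start. Origin: centre of its underside; x along its 70 mm length, y across its 18 mm width, z up through its 12 mm thickness.
- bar5: brass bracelet bar 5 of up to 6 (4 to 6 are present, the others absent), all alike: a round-ended flat bar 70 x 18 x 12 mm, about 100 g, lying flat in the catch tray at the start. Origin: centre of its underside; x along its 70 mm length, y across its 18 mm width, z up through its 12 mm thickness.
- bar6: brass bracelet bar 6 of up to 6 (4 to 6 are present, the others absent), all alike: a round-ended flat bar 70 x 18 x 12 mm, about 100 g, lying flat in the catch tray at the start. Origin: centre of its underside; x along its 70 mm length, y across its 18 mm width, z up through its 12 mm thickness.
- jar: A glass jar with a brass lid, 64 mm across and about 100 mm high, standing beyond the stand on the tray's side; not part of the job. Origin: centre of its underside.
- bowl: A black bowl, 120 mm across and 45 mm high, standing beyond the basket; not part of the job. Origin: centre of its underside.
- hammer: A hammer 220 mm long lying on the bench between the robot and the basket; not part of the job. Origin: centre of its underside.
There are look-alikes about, which are no part of the job. Leave any pink look-alike of the bar1 alone.

How it is judged:
On the way, in this order (a step that is already met when the one before it is completed fails the run):
1. the rod lies in both forks of the stand, centred and let go (x of rod in the frame of fork_mid between -0.006 and 0.006 m and y of rod in the frame of fork_mid between -0.02 and 0.02 m and z of rod in the frame of fork_mid between -0.004 and 0.005 m and angle between the x axis of rod and the y axis of stand, either way round below 0.04 rad and contact force between the fingers and rod below 0.2 N), for 0.3 s.
2. the basket hangs by its hook on the rod, let go (x of hook_in in the frame of fork_mid between -0.012 and 0.012 m and y of hook_in in the frame of fork_mid between -0.04 and 0.04 m and z of hook_in in the frame of fork_mid between 0.008 and 0.022 m and contact force between basket and rod above 1 N and contact force between the fingers and basket below 0.2 N), for 0.3 s.
At the end, for the whole second after the job is handed in: The rod is down in both forks (middle within 6 mm across, 20 mm along, 5 mm in height; lined up to 2.3 degrees). The basket hangs still by its hook, within 40 mm of the rod's middle, leaning under 11 degrees, clear of posts and pan, with every bar present inside it (x of rod in the frame of fork_mid between -0.006 and 0.006 m and y of rod in the frame of fork_mid between -0.02 and 0.02 m and z of rod in the frame of fork_mid between -0.004 and 0.005 m and angle between the x axis of rod and the y axis of stand, either way round below 0.04 rad and x of hook_in in the frame of fork_mid between -0.012 and 0.012 m and y of hook_in in the frame of fork_mid between -0.04 and 0.04 m and z of hook_in in the frame of fork_mid between 0.008 and 0.022 m and contact force between basket and rod above 1 N and x of bar1 in the frame of basket between -0.06 and 0.06 m and y of bar1 in the frame of basket between -0.1 and 0.1 m and z of bar1 in the frame of basket between -0.004 and 0.05 m and x of bar2 in the frame of basket between -0.06 and 0.06 m and y of bar2 in the frame of basket between -0.1 and 0.1 m and z of bar2 in the frame of basket between -0.004 and 0.05 m and x of bar3 in the frame of basket between -0.06 and 0.06 m and y of bar3 in the frame of basket between -0.1 and 0.1 m and z of bar3 in the frame of basket between -0.004 and 0.05 m and x of bar4 in the frame of basket between -0.06 and 0.06 m and y of bar4 in the frame of basket between -0.1 and 0.1 m and z of bar4 in the frame of basket between -0.004 and 0.05 m and x of bar5 in the frame of basket between -0.06 and 0.06 m and y of bar5 in the frame of basket between -0.1 and 0.1 m and z of bar5 in the frame of basket between -0.004 and 0.05 m and x of bar6 in the frame of basket between -0.06 and 0.06 m and y of bar6 in the frame of basket between -0.1 and 0.1 m and z of bar6 in the frame of basket between -0.004 and 0.05 m and angle between basket's own z axis and vertical below 0.2 rad and contact force between basket and stand below 0.5 N and linear speed of basket below 0.05 m/s and angular speed of basket below 0.5 rad/s and linear speed of rod below 0.03 m/s); the robot touches nothing.
It fails at once if the jar is moved by more than 30 mm (distance of jar from where it was at the start of the episode above 0.03 m).
It fails at once if the bowl is moved by more than 30 mm (distance of bowl from where it was at the start of the episode above 0.03 m).
It fails at once if the hammer is moved by more than 30 mm (distance of hammer from where it was at the start of the episode above 0.03 m).
Of bar1, bar2, bar3, bar4, bar5, bar6 only 4 to 6 are there at a start; the rules pass over those that are not, and their reading is None.
At some moment in a run one of bar1, bar2, bar3, bar4, bar5, bar6 may be knocked a few centimetres aside while the robot is not near it.
It also fails if it takes over 210 s, if anything falls off the work surface, if the arm or the gripper's body presses on something with over 40 N, if the wrist force passes 120 N, or if a joint passes its speed limit or range.

## Robot

A 6-joint arm with a two-finger parallel gripper is mounted at the origin on the work surface. World frame = base frame: x ahead of the robot, y to its left, z up, the work surface at z = 0. Lengths are in m, angles in rad, forces in N, time in s.
With the tool pointing down it reaches from about 0.25 to 0.8 m from the base axis. Payload 8.5 kg.
Tool frame: the origin (TCP) lies at the very end of the fingers, on their centre line; the grasp point (between the pads) lies 19 mm behind it; z points along the fingers, y is the line along which they close (so a half turn about z gives the same grasp; the last joint's range is limited). The gripper opens to 85 mm and grips with 20 to 120 N. Pads are 22 mm wide; open, the fingers measure 114 mm over their backs; the gripper's body (76 mm by 85 mm) begins 54 mm behind the grasp point. The pads swing forward as they close: fully open they stand 13 mm farther back than shut.
Start: joints at [1.316, 0.238, -0.013, 1.319, 0, 1.571], TCP at [0.132, 0.508, 0.231] pointing down, gripper open.
Joint ranges: [-2.66, 2.66], [-1.03, 1.9], [-1.14, 1.46], [-1.82, 2.27], [-1.45, 1.34], [-3.14, 3.14]. Speed limits (rad/s): [2.22, 2.22, 2.79, 3.14, 3.14, 3.14].

## Interface

Orientations are given as [roll, pitch, yaw] about the fixed x, y, z axes, in that order (R = Rz(yaw) Ry(pitch) Rx(roll)).
In Python, from rig import arm gives the robot as it stands. The module is installed in compiled form; this text tells all that it offers.
- The arm moves only by the tool drive_tool, never from a script. Its argument "rows" is a list of rows, each a list of 3 entries, a list of its own where there are three numbers: the shift along the tool's x, y, z in mm, then the turn about the tool's z in rad, then the closure, from -1 (fully open) to 1 (shut). A call has 1 to 8 rows; each row shifts and turns the commanded pose from where the row before left it, along the tool's axes as they then stand; what a row does not reach is not made up. A row lasts 1/8 s, in which the tool goes at most 62.5 mm and 10.7 degrees, less where a joint would pass 70% of its speed; a pose out of reach is approached as far as the arm can. A call with a gripper value outside its range is refused whole. The fingers move at their own pace and stop on an object; the grip force is fixed at half the most. Time passes only in rows, so rows that do not move let the fingers close. It gives the time, the measured TCP pose, the force, the opening and the grip force at its end, in the units of the state.
- arm.sense(): the state, without advancing time (a new reading comes with each control period).
- arm.read_camera(name): name is "side" or "top"; returns the picture (384x512x3 uint8, red, green, blue); there is no depth.
- arm.camera_params(name): a dict with "camera_matrix" (3x3 intrinsics, pixels), "R" (3x3) and "t" (3): a world point X has camera coordinates R X + t. Camera axes: x right, y down, z forward; pixel columns grow to the right and rows downward; lengths in m; the calibration is good to about 2 mm. A picture is of the moment at which its call begins. camera_params takes no time and is no camera call.
- arm.job_done(): hands the job in; it is judged then, once.
The state is a dict: "time": time; "joint_pos": joint angles; "joint_vel": joint speeds; "joint_torque": joint torques, N m; "tcp_pos": TCP position; "eef_rot": TCP orientation; "ft_force": force on the tool from outside, world axes, zero at the start; "wrist_torque": the same for the moment, N m; "grip_width": opening from 0.0 (shut) to 1.0 (fully open); "gripper_force": force on a finger pad.
Only numpy, scipy, OpenCV 4.12 (cv2) and the standard library are available. Lean on these libraries where they do the work, as an engineer would, in place of code of your own. Each camera call takes 0.05 s, during which the arm holds its last target. There are 200 camera calls.

## Working session

There is one attempt and no reset: what is moved stays moved. The work goes in short steps, Python scripts to look and compute and a tool call to move; the robot and the scene stay as the last step left them, time stands still between calls to the robot, and variables do not carry over. Pictures are saved under pics/ and viewed, at most 14 in all, crops included, and the job is handed in when it is done.

Besides the shell and the picture viewer there is one more tool, called after "Emit:" as name(argument=value, ...), one argument or row to a line, values as JSON. drive_tool: Moves the arm, as the interface text tells. Its arguments: {"type":"object","properties":{"rows":{"type":"array"}},"required":["rows"]}

```bash
mkdir -p pics
cat > h.py <<'E'
import numpy as np, cv2
from rig import arm
def snap(n):
    return arm.read_camera(n)[:,:,::-1].copy()
def P(n):
    c=arm.camera_params(n); return np.array(c["camera_matrix"]),np.array(c["R"]),np.array(c["t"])
def plane(n,uv,z):
    K,R,t=P(n); o=-R.T@t; out=[]
    for u,v in np.atleast_2d(uv):
        d=R.T@np.linalg.solve(K,[u,v,1.]); out.append(o+d*(z-o[2])/d[2])
    return np.array(out)
def tri(a,b):  # top px, side px -> point, ray gap
    r=[]
    for n,(u,v) in (("top",a),("side",b)):
        K,R,t=P(n); d=R.T@np.linalg.solve(K,[u,v,1.]); r.append((-R.T@t,d/np.linalg.norm(d)))
    (o1,d1),(o2,d2)=r
    s=np.linalg.lstsq(np.c_[d1,-d2],o2-o1,rcond=None)[0]
    p,q=o1+s[0]*d1,o2+s[1]*d2
    return (p+q)/2,np.linalg.norm(p-q)
def proj(n,X):
    K,R,t=P(n); q=(K@(R@np.atleast_2d(X).T+t[:,None])).T; return q[:,:2]/q[:,2:]
E
python3 - <<'E'
from h import *
for n in("top","side"):
    i=snap(n); cv2.imwrite(f"pics/{n}0.png",cv2.resize(i,(800,600),interpolation=cv2.INTER_CUBIC)); np.save(f"{n}0.npy",i)
    K,R,t=P(n); print(n,-R.T@t,R[2],K[0,0],K[1,1])
print(arm.sense())
E
```

```text
top [0.41919404 0.01086905 1.32752817] [ 0.10432799 -0.00515424 -0.99452959] 486.9512245558563 486.9512245558563
side [0.37248227 0.7793151  0.74928032] [ 0.16722502 -0.74938128 -0.64067424] 375.4824162207739 375.4824162207739
{'time': 0.1, 'joint_pos': array([ 1.31602085e+00,  2.38725956e-01, -1.41883724e-02,  1.31918590e+00,
        7.86165175e-06,  1.57082260e+00]), 'joint_vel': array([ 0.00045002, -0.00039476,  0.00081213,  0.00177396,  0.00037834,
        0.00052298]), 'joint_torque': array([-1.36702369e-03, -5.39719391e+01,  3.46998560e+01,  1.34415831e-02,
       -4.14572321e-05, -2.65958775e-06]), 'tcp_pos': array([0.13221735, 0.50768844, 0.23073202]), 'eef_rot': array([-3.14028875e+00, -7.82738525e-06,  2.88679090e+00]), 'ft_force': array([-0.97913121,  0.08729654, -1.18246454]), 'wrist_torque': array([ 0.0246266 ,  0.02079291, -0.03136875]), 'gripper_force': 0.0, 'grip_width': 0.9973239746260895}
```

View pics/top0.png

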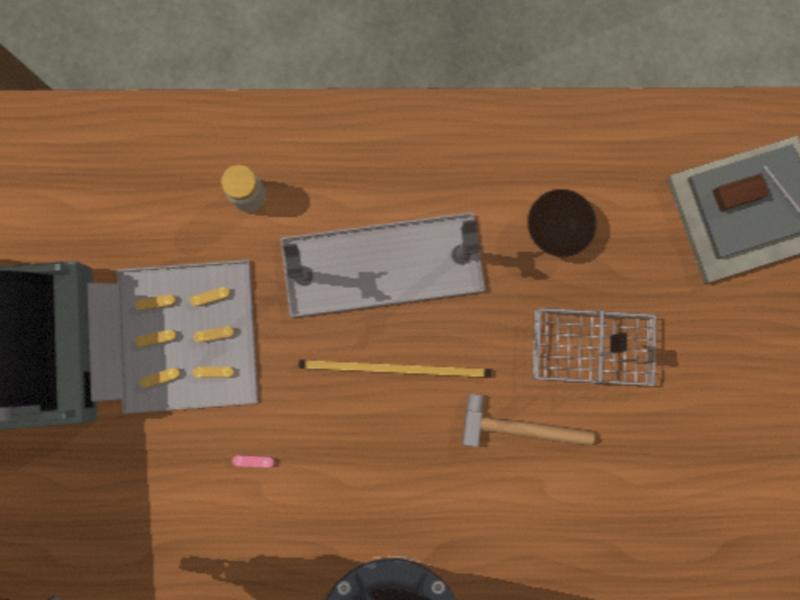

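View pics/side0.png

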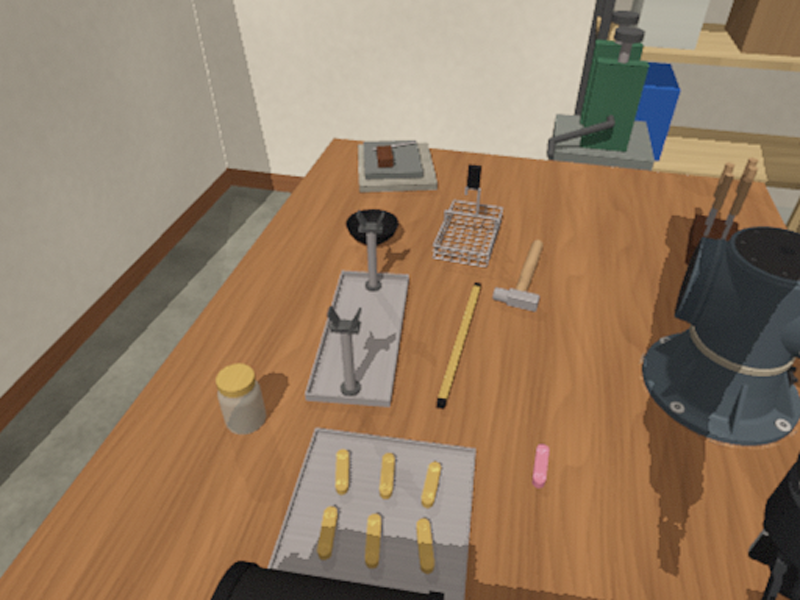

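Top view (800-px scale): tumbler tray at left with six yellow bars (155–230, 297–377), pink look-alike at (255,461) on the bench, rod from (302,364) to (490,373), stand pan at centre with forks at (293,258) and (470,235), basket at (597,347) with its black grip at (618,343). The side view shows the same things. The six brass bars in the tray are the ones meant. The pink piece lies outside the tray and stays where it is.

```bash
cat > m.py <<'E'
from h import *
def brass(i):
    h=cv2.cvtColor(i,cv2.COLOR_BGR2HSV); return cv2.inRange(h,(20,110,70),(34,255,255))
def blobs(i,amin=40):
    n,l,s,c=cv2.connectedComponentsWithStats(cv2.morphologyEx(brass(i),cv2.MORPH_CLOSE,np.ones((3,3))))
    out=[]
    for k in range(1,n):
        if s[k,4]>=amin:
            ys,xs=np.where(l==k); r=cv2.minAreaRect(np.c_[xs,ys].astype(np.float32)); out.append((c[k],s[k,4],r))
    return out
E
python3 - <<'E'
from m import *
for n in("top","side"):
    i=np.load(n+"0.npy"); print(n)
    for c,a,r in blobs(i):
        b=cv2.boxPoints(r); e=sorted([(np.linalg.norm(b[0]-b[1]),(b[1]+b[2])/2,(b[3]+b[0])/2),(np.linalg.norm(b[1]-b[2]),(b[0]+b[1])/2,(b[2]+b[3])/2)],key=lambda q:q[0])[1]
        z=.015
        p=plane(n,[c,e[1],e[2]],z); d=p[2]-p[1]
        print(c.round(1),a,p[0].round(3),"len",np.linalg.norm(d).round(3),"ang",np.degrees(np.arctan2(d[1],d[0])).round(1)%180)
    # pan / dark masks
    h=cv2.cvtColor(i,cv2.COLOR_BGR2HSV)
    m=cv2.inRange(h,(0,0,75),(180,60,255)); cs,_=cv2.findContours(cv2.morphologyEx(m,cv2.MORPH_OPEN,np.ones((3,3))),cv2.RETR_EXTERNAL,cv2.CHAIN_APPROX_NONE)
    for c in cs:
        if cv2.contourArea(c)>400: print("grey",cv2.contourArea(c),cv2.boxPoints(cv2.minAreaRect(c)).round(1).tolist(), "approx",cv2.approxPolyDP(c,6,True)[:,0].tolist())
t=np.load("top0.npy");s=np.load("side0.npy")
f=lambda im,x,y,w,hh,k:cv2.resize(im[y:y+hh,x:x+w],None,fx=k,fy=k,interpolation=cv2.INTER_CUBIC)
A=f(t,170,125,150,90,5.333); B=f(s,190,90,150,175,3.4)
C=np.zeros((600,800,3),np.uint8); C[:480]=A[:480,:800]; 
cv2.imwrite("pics/tc.png",A)
D=np.zeros((600,800,3),np.uint8); D[:595,:510]=B; g=f(t,335,190,95,62,3); D[:186,510:795]=g; g2=f(s,270,95,60,80,4.75); D[190:570,510:795]=g2
cv2.imwrite("pics/sc.png",D)
E
```

```text
top
[152.7 115.7] 204 [0.773 0.263 0.015] len 0.057 ang 7.800000000000011
[134.5 189.4] 103 [0.569 0.309 0.015] len 0.061 ang 107.4
[ 99. 193.] 127 [0.56  0.405 0.015] len 0.068 ang 100.2
[136.2 213.4] 113 [0.504 0.303 0.015] len 0.061 ang 99.8
[100.2 215.7] 106 [0.498 0.4   0.015] len 0.063 ang 102.9
[201.9 233. ] 50 [0.451 0.126 0.015] len 0.027 ang 89.7
[222.  234.3] 40 [0.447 0.072 0.015] len 0.032 ang 89.7
[245.1 235.1] 47 [0.444 0.01  0.015] len 0.035 ang 89.7
[135.9 237.8] 113 [0.439 0.302 0.015] len 0.062 ang 89.7
[265.6 236.1] 57 [ 0.442 -0.046  0.015] len 0.046 ang 89.7
[285.5 237.1] 50 [ 0.439 -0.099  0.015] len 0.035 ang 89.7
[102.6 241.1] 124 [0.43  0.391 0.015] len 0.066 ang 105.8
[303.7 238.4] 41 [ 0.435 -0.148  0.015] len 0.032 ang 89.7
grey 9149.5 [[52.400001525878906, 173.89999389648438], [159.10000610351562, 166.0], [165.8000030517578, 257.70001220703125], [59.099998474121094, 265.5]] approx [[159, 167], [56, 181], [59, 256], [76, 254], [78, 263], [164, 257]]
grey 5826.5 [[178.6999969482422, 152.0], [303.1000061035156, 135.60000610351562], [309.79998779296875, 186.
[... 2084 characters left out ...]
517578, 124.0], [0.699999988079071, 367.5]] approx [[184, 123], [148, 119], [0, 277], [0, 367]]
grey 3149.5 [[426.8999938964844, 80.80000305175781], [430.0, 39.5], [514.2000122070312, 46.0], [511.0, 87.19999694824219]] approx [[430, 40], [429, 79], [511, 87], [511, 46]]
grey 1612.5 [[392.0, 0.0], [468.0, 0.0], [468.0, 31.0], [392.0, 31.0]] approx [[392, 7], [409, 10], [396, 20], [411, 21], [411, 29], [443, 31], [468, 0], [393, 0]]
grey 50678.0 [[-0.0, 0.0], [418.0, 0.0], [418.0, 252.0], [0.0, 252.0]] approx [[0, 252], [145, 106], [194, 112], [215, 87], [233, 90], [231, 122], [278, 120], [274, 94], [416, 108], [412, 78], [399, 97], [354, 91], [393, 79], [374, 81], [367, 72], [381, 0], [0, 0]]
```

View pics/tc.png

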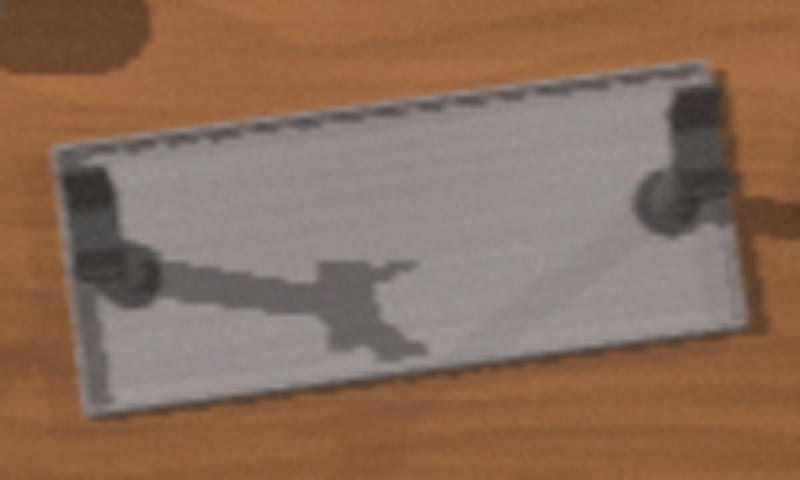

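View pics/sc.png

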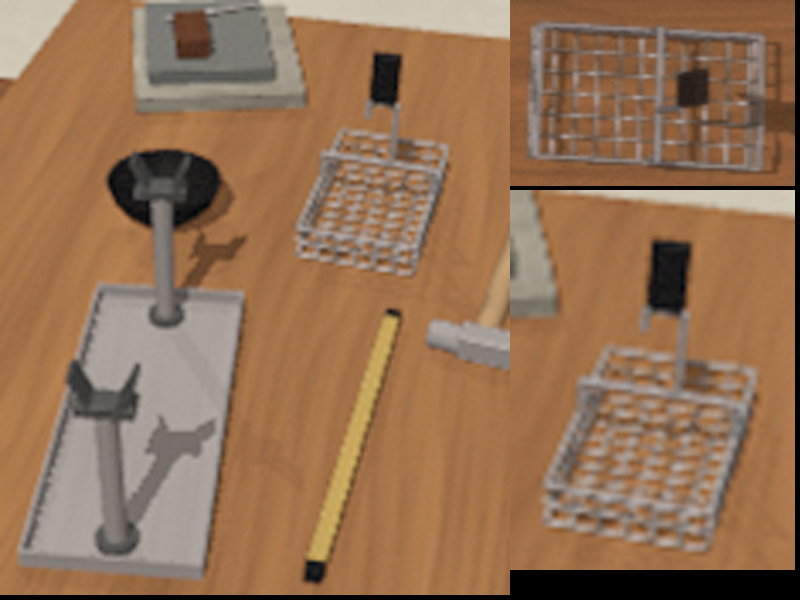

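The crops confirm the layout. In the top crop the fork floors are near (97,230) and (698,140), and the pan corners are (53,148), (706,62), (747,328) and (90,415). The basket rim is seen with the grip at panel position (182,88).

Run:
```python
from m import *
np.set_printoptions(precision=4,suppress=True)
tc=lambda q:np.array(q)/5.3333+[170,125]
pan=plane("top",tc([(53,148),(706,62),(747,328),(90,415)]),.016); print("pan",pan,"c",pan.mean(0))
ey=(pan[0]-pan[1]+pan[3]-pan[2])/2; ex=(pan[0]-pan[3]+pan[1]-pan[2])/2
print("len",np.linalg.norm(ey),np.linalg.norm(ex),"yaw from y",np.degrees(np.arctan2(-ey[0],ey[1])),"from x",np.degrees(np.arctan2(ex[1],ex[0])))
fl=tc([(96,230),(698,142)]); fs=np.array([(104,402),(161,188)])/3.4+[190,90]
F=[]
for a,b in zip(fl,fs): p,g=tri(a,b); print("fork",p,g); F.append(p)
pl=plane("top",fl,.150); print("on z.15",pl,pl.mean(0)); d=pl[0]-pl[1]; print(np.linalg.norm(d),np.degrees(np.arctan2(-d[0],d[1])))
c=pan.mean(0);u=ey/np.linalg.norm(ey)
for s in(.14,-.14):
    X=np.array([c+u*s]);X[0,2]=.15; print("pred fork px top crop",(proj("top",X)-[170,125])*5.333,"side crop",(proj("side",X)-[190,90])*3.4)
bt=lambda q:np.array(q)/3+[335,190]
b=plane("top",bt([(23,25),(253,37),(250,168),(23,157)]),.035); print("basket",b,b.mean(0)); 
e=(b[0]-b[1]+b[3]-b[2])/2; f=(b[0]-b[3]+b[1]-b[2])/2; print(np.linalg.norm(e),np.linalg.norm(f),np.degrees(np.arctan2(-e[0],e[1])),np.degrees(np.arctan2(f[1],f[0])))
print("grip",tri(bt((182,88)),(303.5,113.3)), plane("top",bt((182,88)),.165))
t=np.load("top0.npy");s=np.load("side0.npy")
# rod: line from relaxed mask within box
h=cv2.cvtColor(t,cv2.COLOR_BGR2HSV)[220:250,185:325]
m=(cv2.inRange(h,(17,100,120),(34,255,255))>0)|(h[:,:,2]<60); 
n,l,st,cc=cv2.connectedComponentsWithStats(cv2.morphologyEx(m.astype(np.uint8),cv2.MORPH_CLOSE,np.ones((3,5)))); k=1+st[1:,4].argmax(); ys,xs=np.where(l==k)
r=cv2.minAreaRect(np.c_[xs+185,ys+220].astype(np.float32)); bx=cv2.boxPoints(r); print("rodpx",r)
i=np.argsort(bx[:,0]); L,Rr=bx[i[:2]].mean(0),bx[i[2:]].mean(0); q=plane("top",[L,Rr],.014); print("rod",q,q.mean(0),np.linalg.norm(q[0]-q[1]),np.degrees(np.arctan2(*(q[0]-q[1])[[1,0]])))
print("rod tri",tri((L+Rr)/2,(293.5,220)), tri(L,(439/1.5625,402/1.5625)),tri(Rr,(477/1.5625,286/1.5625)))
T=[x for x in blobs(t) if x[0][0]<150 and x[0][1]>150]; S=[x for x in blobs(s) if x[0][1]>290]
for x in T:
    for y in S:
        p,g=tri(x[0],y[0])
        if g<.012: print(p,g)
```

```text
pan [[ 0.6693  0.1865  0.016 ]
 [ 0.7129 -0.1487  0.016 ]
 [ 0.5751 -0.1673  0.016 ]
 [ 0.5321  0.1664  0.016 ]] c [0.6223 0.0092 0.016 ]
len 0.3372844502350749 0.1389028518120835 yaw from y 7.37783415307291 from x 7.99829399540405
fork [0.6067 0.1491 0.1455] 0.000738390202699757
fork [ 0.6443 -0.1291  0.1447] 0.004338753994614988
on z.15 [[ 0.6056  0.1485  0.15  ]
 [ 0.6454 -0.1281  0.15  ]] [0.6255 0.0102 0.15  ]
0.2794705201438975 8.202429789295515
pred fork px top crop [[ 96.9247 232.5925]] side crop [[107.7093 396.8201]]
pred fork px top crop [[701.4119 152.9586]] side crop [[162.9146 182.6471]]
basket [[ 0.5407 -0.2512  0.035 ]
 [ 0.5291 -0.4557  0.035 ]
 [ 0.4133 -0.4483  0.035 ]
 [ 0.4238 -0.2483  0.035 ]] [ 0.4767 -0.3509  0.035 ]
0.20252668347378064 0.11643178286001488 -3.134439755152689 -2.563284424526863
grip (array([ 0.477 , -0.3537,  0.1546]), np.float64(0.0020948166976988356)) [[ 0.4775 -0.3504  0.165 ]]
rodpx ((252.50283813476562, 235.44699096679688), (121.20100402832031, 5.725948333740234), 3.044778347015381)
rod [[ 0.4528  0.1523  0.014 ]
 [ 0.4341 -0.173   0.014 ]] [ 0.4435 -0.0104  0.014 ] 0.3257983901927375 86.70480423066023
rod tri (array([ 0.4448, -0.0107, -0.0079]), np.float64(0.0018090465906594588)) (array([0.4534, 0.1525, 0.012 ]), np.float64(0.0010103369537389079)) (array([ 0.434 , -0.1743,  0.0051]), np.float64(0.000376748715122123))
[0.5701 0.3103 0.0077] 4.97905267528087e-05
[ 0.589   0.3402 -0.1198] 0.008683411361974565
[0.5462 0.3753 0.1101] 0.006695818585806899
[0.5603 0.4061 0.0098] 0.00018936203848654408
[0.5042 0.3037 0.0103] 0.0003198099496802141
[ 0.5169  0.3342 -0.1237] 0.007774671979313374
[0.4891 0.3701 0.1131] 0.006634901479000122
[0.4985 0.4017 0.0081] 0.0003078656800825006
[0.4388 0.3035 0.0103] 8.429772478901901e-05
[ 0.4398  0.3304 -0.1109] 0.0014686537518323985
[0.4299 0.365  0.1059] 0.0008317340429488383
[0.43   0.393  0.0091] 0.0004452771223716749
```

Emit:
drive_tool(
  rows=[
    [[0,0,0],0.17,-1],
    [[0,0,0],0.17,-1],
    [[0,0,0],0.17,-1],
    [[0,0,0],0.17,-1],
    [[0,0,0],0.17,-1],
    [[0,0,0],0.17,-1],
    [[0,0,0],0.17,-1],
    [[0,0,0],0.184,-1],
  ],
)

```text
time: 1.1
tcp_pos: [0.1323, 0.5078, 0.2309]
eef_rot: [-3.141, 0.001, 1.507]
ft_force: [-0.1, 0.1, -0.6]
grip_width: 0.996
gripper_force: 0.0
```

Emit:
drive_tool(
  rows=[
    [[-50,34,0],0,-1],
    [[-50,34,0],0,-1],
    [[-50,34,0],0,-1],
    [[-50,34,0],0,-1],
    [[-50,34,0],0,-1],
    [[-50,34,0],0,-1],
    [[-50,34,0],0,-1],
    [[-50,34,0],0,-1],
  ],
)

```text
time: 2.1
tcp_pos: [0.3812, 0.091, 0.2313]
eef_rot: [3.141, -0.0, 1.513]
ft_force: [1.7, 0.9, 0.0]
grip_width: 0.996
gripper_force: 0.0
```

Emit:
drive_tool(
  rows=[
    [[-50,35,20],0,-1],
    [[-50,34,40],0,-1],
    [[0,0,50],0,-0.3],
    [[0,0,40],0,0],
    [[0,0,40],0,0],
    [[0,0,20],0,0],
    [[0,0,10],0,0],
    [[0,0,0],0,0],
  ],
)

```text
time: 3.1
tcp_pos: [0.4383, -0.0024, 0.0172]
eef_rot: [-3.141, 0.0, 1.513]
ft_force: [0.0, 0.6, 0.6]
grip_width: 0.496
gripper_force: 0.0
```

Run:
```python
from h import *
f=lambda im,x,y,w,hh,k:cv2.resize(im[y:y+hh,x:x+w],None,fx=k,fy=k,interpolation=cv2.INTER_CUBIC)
t=snap("top");s=snap("side")
cv2.imwrite("pics/g1.png",np.hstack([f(t,195,195,130,150,3),f(s,220,120,130,150,3)]))
print(arm.sense()["tcp_pos"])
```

```text
[ 0.43918603 -0.00234842  0.01805378]
```

View pics/g1.png

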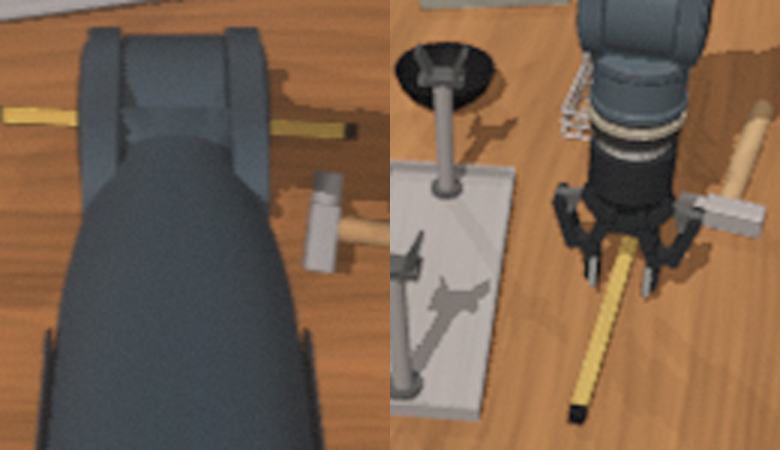

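The pictures show the rod lying between the two open fingers and clear of the hammer. I go down the last 13 mm and grip.

Emit:
drive_tool(
  rows=[
    [[-8,5,13],0,0],
    [[0,0,0],0,0],
    [[0,0,0],0,1],
    [[0,0,0],0,1],
    [[0,0,0],0,1],
    [[0,0,0],0,1],
  ],
)

```text
time: 3.95
tcp_pos: [0.4432, -0.0107, 0.0047]
eef_rot: [3.141, 0.0, 1.513]
ft_force: [-2.5, -0.9, 5.7]
grip_width: 0.136
gripper_force: 59.3
```

Emit:
drive_tool(
  rows=[
    [[0,0,-20],0,1],
    [[0,0,-50],0,1],
    [[0,0,-60],0,1],
    [[0,0,-60],0,1],
    [[0,0,-30],0,1],
    [[8,45,0],0,1],
    [[8,45,0],0,1],
    [[8,45,0],0,1],
  ],
)

```text
time: 4.95
tcp_pos: [0.5805, 0.0058, 0.2242]
eef_rot: [-3.141, -0.0, 1.513]
ft_force: [-0.6, 1.2, -2.3]
grip_width: 0.141
gripper_force: 59.2
```

Emit:
drive_tool(
  rows=[
    [[7,45,0],0,1],
    [[0,0,0],-0.1,1],
    [[0,0,0],-0.096,1],
    [[0,0,0],0,1],
    [[0,0,0],0,1],
  ],
)

```text
time: 5.58
tcp_pos: [0.6244, 0.0099, 0.2241]
eef_rot: [-3.141, -0.0, 1.707]
ft_force: [-0.5, 0.2, -2.3]
grip_width: 0.145
gripper_force: 59.4
```

Run:
```python
from m import *
f=lambda im,x,y,w,hh,k:cv2.resize(im[y:y+hh,x:x+w],None,fx=k,fy=k,interpolation=cv2.INTER_CUBIC)
t=snap("top");s=snap("side")
cv2.imwrite("pics/g2.png",np.hstack([f(t,170,100,150,120,2.7),f(s,190,40,130,190,3)[:324]]))
np.save("t1.npy",t);np.save("s1.npy",s)
print(arm.sense()["tcp_pos"],arm.sense()["eef_rot"])
```

```text
[0.62450835 0.00988418 0.22440687] [-3.14156265e+00  4.87439766e-05  1.70741874e+00]
```

View pics/g2.png

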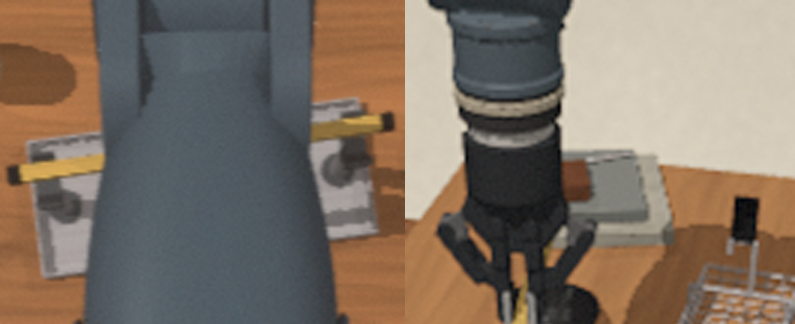

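The top panel shows the rod level over the stand with its ends at (15,175) and (388,122). I cast both ends onto its height, then lower it.

Run:
```python
from h import *
q=plane("top",np.array([(12,175),(391,122)])/2.7+[170,100],.2334); print(q,q.mean(0),np.linalg.norm(q[0]-q[1]),np.degrees(np.arctan2(*(q[0]-q[1])[[1,0]])))
```

```text
[[ 0.60009236  0.16956525  0.2334    ]
 [ 0.6442248  -0.15039507  0.2334    ]] [0.62215858 0.00958509 0.2334    ] 0.3229895986340806 97.85330955415704
```

Emit:
drive_tool(
  rows=[
    [[0,0,30],0,1],
    [[0,0,15],0,1],
    [[0,0,8],0,1],
    [[0,0,6],0,1],
    [[0,0,4],0,1],
    [[0,0,0],0,1],
    [[0,0,0],0,1],
  ],
)

```text
time: 6.55
tcp_pos: [0.6249, 0.0099, 0.1618]
eef_rot: [3.141, 0.0, 1.709]
ft_force: [-0.2, -0.2, -2.3]
grip_width: 0.141
gripper_force: 59.4
```

Emit:
drive_tool(
  rows=[
    [[0,0,3],0,1],
    [[0,0,2],0,1],
    [[0,0,1.5],0,1],
    [[0,0,0],0,1],
    [[0,0,0],0,1],
  ],
)

```text
time: 7.18
tcp_pos: [0.6247, 0.0098, 0.1548]
eef_rot: [-3.142, 0.0, 1.709]
ft_force: [0.3, 0.5, -2.4]
grip_width: 0.146
gripper_force: 59.5
```

Emit:
drive_tool(
  rows=[
    [[0,0,1],0,1],
    [[0,0,1],0,1],
    [[0,0,0],0,1],
    [[0,0,0],0,1],
  ],
)

```text
time: 7.68
tcp_pos: [0.6247, 0.0099, 0.1547]
eef_rot: [3.14, 0.0, 1.709]
ft_force: [-6.0, -0.3, 12.4]
grip_width: 0.139
gripper_force: 61.1
```

Emit:
drive_tool(
  rows=[
    [[0,0,0],0,0.4],
    [[0,0,0],0,0],
    [[0,0,0],0,0],
    [[0,0,-15],0,0],
    [[0,0,-40],0,0],
    [[0,-50,-30],0,0],
    [[0,-60,0],0,0],
    [[0,-60,0],0,0],
  ],
)

```text
time: 8.68
tcp_pos: [0.455, -0.0137, 0.239]
eef_rot: [3.14, 0.0, 1.709]
ft_force: [-1.0, -0.2, 0.5]
grip_width: 0.503
gripper_force: 0.0
```

Emit:
drive_tool(
  rows=[
    [[60,-15,0],0,0],
    [[60,-10,0],0,0],
    [[60,0,0],0,0],
    [[60,0,0],0,0],
    [[0,0,0],0,0],
  ],
)

```text
time: 9.3
tcp_pos: [0.3979, 0.2245, 0.2388]
eef_rot: [3.14, -0.001, 1.715]
ft_force: [0.3, -0.7, -0.2]
grip_width: 0.5
gripper_force: 0.0
```

Run:
```python
from m import *
f=lambda im,x,y,w,hh,k:cv2.resize(im[y:y+hh,x:x+w],None,fx=k,fy=k,interpolation=cv2.INTER_CUBIC)
t=snap("top");s=snap("side")
cv2.imwrite("pics/g3.png",np.hstack([f(t,165,105,160,110,2.7),f(s,190,90,130,190,2.7)[:297]]))
for x in blobs(t,30): print(x[0].round(1),x[1],np.array(x[2][0]).round(1),np.array(x[2][1]).round(1),round(x[2][2],1))
for x in blobs(s,30): print("s",x[0].round(1),x[1])
```

```text
[151.5 116.4] 202 [152.8 116.8] [17.7 18.7] 18.4
[298.6 151.6] 48 [298.6 151.4] [ 5.2 13. ] 81.9
[266.4 157. ] 33 [267.  156.5] [12.  5.] -0.0
[241.6 160.1] 110 [241.2 159.8] [ 4.9 31.3] 81.9
[198.1 166.3] 107 [199.6 166.3] [ 6.1 33.9] 81.9
[133.7 189.6] 102 [133.6 189.4] [ 6.3 21.8] 74.1
[ 99.6 193.1] 114 [ 99.6 193. ] [ 5.6 25.1] 80.0
[136.7 213.7] 95 [136.8 213.3] [ 6.2 22.5] 81.3
[107.3 213.9] 37 [107.5 213.5] [7.1 5.7] 45.0
s [228.8 172.3] 372
s [150.5 243. ] 405
s [218.7 301.4] 198
s [247.4 304. ] 202
s [275.5 309.7] 208
s [209.1 340.3] 251
s [238.4 345.2] 251
s [271.7 348.1] 261
```

View pics/g3.png

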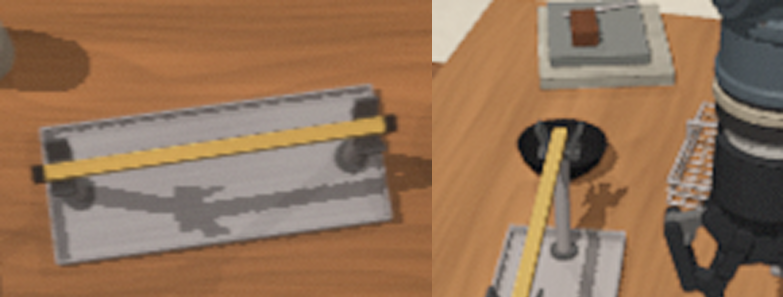

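The rod lies in both forks. Next are the bars. I start with the near-row one at (0.439, 0.303).

Emit:
drive_tool(
  rows=[
    [[38,26,30],0,0],
    [[39,26,40],0,0],
    [[0,0,50],0,0],
    [[0,0,50],0,0],
    [[0,0,40],0,0],
    [[0,0,15],0,0],
    [[0,0,0],0,0],
    [[0,0,0],0,0],
  ],
)

```text
time: 10.4
tcp_pos: [0.4407, 0.3045, 0.0145]
eef_rot: [3.139, -0.001, 1.708]
ft_force: [0.6, -0.1, -0.2]
grip_width: 0.507
gripper_force: 0.0
```

Run:
```python
from h import *
q=plane("top",np.array([(33,174),(396,123)])/2.7+[165,105],.164); print(q,q.mean(0),np.degrees(np.arctan2(*(q[0]-q[1])[[1,0]])))
s=snap("side"); print(arm.sense()["tcp_pos"])
cv2.imwrite("pics/g4.png",cv2.resize(s[250:384,160:360],None,fx=3,fy=3,interpolation=cv2.INTER_CUBIC))
```

```text
[[ 0.60023582  0.17280907  0.164     ]
 [ 0.64528678 -0.1527256   0.164     ]] [0.6227613  0.01004174 0.164     ] 97.8791558782992
[0.44058156 0.30466746 0.01456064]
```

View pics/g4.png

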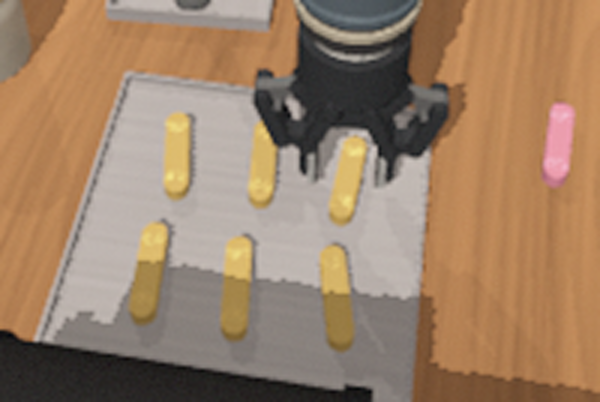

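The picture shows both fingertips astride the near bar at (345,180), with the other five bars and the pink piece untouched. I grip the bar and carry it to the basket's +y side.

Emit:
drive_tool(
  rows=[
    [[4,0,8],0,0],
    [[0,0,0],0,0.5],
    [[0,0,0],0,1],
    [[0,0,0],0,1],
    [[0,0,0],0,1],
    [[0,0,-30],0,1],
    [[0,0,-60],0,1],
    [[0,0,-50],0,1],
  ],
)

```text
time: 11.45
tcp_pos: [0.4387, 0.308, 0.1465]
eef_rot: [-3.142, 0.0, 1.709]
ft_force: [1.0, 1.3, -1.3]
grip_width: 0.188
gripper_force: 58.8
```

Emit:
drive_tool(
  rows=[
    [[-59,-7,0],0,1],
    [[-59,-7,0],0,1],
    [[-59,-7,0],0,1],
    [[-59,-7,0],0,1],
    [[-59,-7,0],0,1],
    [[-59,-7,0],0,1],
    [[-59,-7,0],0,1],
    [[-59,-7,0],0,1],
  ],
)

```text
time: 12.45
tcp_pos: [0.4479, -0.1691, 0.1448]
eef_rot: [3.142, 0.0, 1.709]
ft_force: [1.0, -0.4, -0.6]
grip_width: 0.19
gripper_force: 58.9
```

Emit:
drive_tool(
  rows=[
    [[-59,-7,0],0,1],
    [[-59,-7,0],0,1],
    [[0,0,0],0,1],
    [[0,0,0],0,1],
  ],
)

```text
time: 12.95
tcp_pos: [0.45, -0.2857, 0.1444]
eef_rot: [-3.141, -0.001, 1.708]
ft_force: [-0.2, -0.0, -1.8]
grip_width: 0.188
gripper_force: 58.9
```

Emit:
drive_tool(
  rows=[
    [[-5,5,40],0,1],
    [[0,0,45],0,1],
    [[0,0,25],0,1],
    [[0,0,10],0,1],
    [[0,0,0],0,1],
    [[0,0,0],0,0.3],
    [[0,0,0],0,0.3],
    [[0,0,0],0,0.3],
  ],
)

```text
time: 13.95
tcp_pos: [0.4567, -0.2905, 0.0256]
eef_rot: [3.141, 0.001, 1.709]
ft_force: [-0.3, -0.3, -0.5]
grip_width: 0.347
gripper_force: 0.0
```

Emit:
drive_tool(
  rows=[
    [[0,0,-40],0,0.3],
    [[0,0,-60],0,0.3],
    [[40,0,-40],0,0],
    [[60,0,0],0,0],
    [[60,0,0],0,0],
    [[60,0,0],0,0],
    [[60,0,0],0,0],
    [[0,0,0],0,0],
  ],
)

```text
time: 14.95
tcp_pos: [0.4171, -0.0095, 0.1654]
eef_rot: [3.141, -0.0, 1.715]
ft_force: [-0.1, -0.2, 0.6]
grip_width: 0.501
gripper_force: 0.0
```

Run:
```python
from m import *
t=snap("top");s=snap("side")
f=lambda im,x,y,w,hh,k:cv2.resize(im[y:y+hh,x:x+w],None,fx=k,fy=k,interpolation=cv2.INTER_CUBIC)
cv2.imwrite("pics/g5.png",np.hstack([f(t,330,185,100,70,4),f(s,270,95,60,80,3.5)[:280]]))
for n,i in(("top",t),("side",s)):
  for x in blobs(i,25):
    p=plane(n,x[0],.009)[0]
    print(n,x[0].round(1),x[1],p.round(3),round(x[2][2],1))
```

```text
top [152.1 116.1] 234 [0.774 0.265 0.009] 68.2
top [273.7 156. ] 75 [ 0.661 -0.07   0.009] 81.9
top [245.1 159.5] 80 [0.651 0.009 0.009] 81.9
top [204.1 165.1] 37 [0.636 0.121 0.009] 81.9
top [188.6 167.9] 56 [0.628 0.163 0.009] 77.5
top [134.1 189.5] 108 [0.57  0.311 0.009] 72.6
top [ 98.8 193.1] 122 [0.56  0.407 0.009] 81.0
top [136.8 213.4] 111 [0.505 0.303 0.009] 81.0
top [ 99.7 216. ] 123 [0.498 0.403 0.009] 76.0
top [357.8 229.7] 81 [ 0.458 -0.295  0.009] 82.4
top [102.8 241.2] 118 [0.43  0.392 0.009] 74.1
side [228.8 172.4] 368 [ 0.686 -0.168  0.009] 13.8
side [303.4 160.3] 35 [ 0.456 -0.294  0.009] 90.0
side [150.4 243. ] 403 [0.8   0.18  0.009] 90.0
side [218.6 301.4] 199 [0.57  0.311 0.009] 90.0
side [247.3 303.9] 200 [0.504 0.303 0.009] 5.2
side [209.2 339.8] 244 [0.561 0.405 0.009] 9.1
side [238.4 345.3] 257 [0.498 0.403 0.009] 4.4
side [271.5 348.5] 264 [0.43  0.394 0.009] 84.0
```

View pics/g5.png

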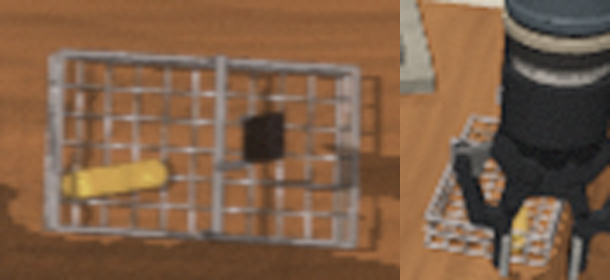

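One bar now lies in the basket's +y half, at (115,178) in the crop. The other five are where they were. Next is the bar at (0.505, 0.303).

Emit:
drive_tool(
  rows=[
    [[50,22,0],0,0],
    [[50,22,0],0,0],
    [[50,22,0],0,0],
    [[50,22,0],0,0],
    [[50,22,0],0,0],
    [[52,20,0],0,0],
    [[0,0,50],0,0],
    [[0,0,0],0,0],
  ],
)

```text
time: 16.05
tcp_pos: [0.5038, 0.3018, 0.1115]
eef_rot: [-3.135, 0.003, 1.707]
ft_force: [-1.2, 0.0, 0.2]
grip_width: 0.502
gripper_force: 0.0
```

Emit:
drive_tool(
  rows=[
    [[4,1,40],0,0],
    [[0,0,45],0,0],
    [[0,0,20],0,0],
    [[0,0,0],0,0],
    [[0,0,0],0,0.5],
    [[0,0,0],0,1],
    [[0,0,0],0,1],
    [[0,0,0],0,1],
  ],
)

```text
time: 17.05
tcp_pos: [0.5069, 0.3083, 0.0121]
eef_rot: [3.138, -0.0, 1.708]
ft_force: [0.7, -2.2, 5.2]
grip_width: 0.177
gripper_force: 58.5
```

Emit:
drive_tool(
  rows=[
    [[0,0,-30],0,1],
    [[0,0,-60],0,1],
    [[0,0,-50],0,1],
    [[-57,-12,0],0,1],
    [[-57,-12,0],0,1],
    [[-57,-12,0],0,1],
    [[-57,-12,0],0,1],
    [[-57,-12,0],0,1],
  ],
)

```text
time: 18.05
tcp_pos: [0.4853, 0.0159, 0.1514]
eef_rot: [3.139, 0.0, 1.709]
ft_force: [1.1, 0.4, -0.8]
grip_width: 0.176
gripper_force: 58.8
```

Emit:
drive_tool(
  rows=[
    [[-57,-12,0],0,1],
    [[-57,-12,0],0,1],
    [[-57,-12,0],0,1],
    [[-57,-12,0],0,1],
    [[-57,-12,0],0,1],
    [[0,0,0],0,1],
    [[0,0,0],0,1],
  ],
)

```text
time: 18.92
tcp_pos: [0.4648, -0.273, 0.1506]
eef_rot: [3.141, 0.0, 1.708]
ft_force: [-0.5, 0.2, -1.6]
grip_width: 0.178
gripper_force: 58.8
```

Emit:
drive_tool(
  rows=[
    [[-20,13,30],0,1],
    [[0,0,50],0,1],
    [[0,0,30],0,1],
    [[0,0,8],0,1],
    [[0,0,0],0,1],
    [[0,0,0],0,0.3],
    [[0,0,0],0,0.3],
    [[0,0,0],0,0.3],
  ],
)

```text
time: 19.92
tcp_pos: [0.481, -0.2911, 0.0327]
eef_rot: [3.141, 0.001, 1.709]
ft_force: [-0.9, -0.3, 0.3]
grip_width: 0.349
gripper_force: 0.0
```

Emit:
drive_tool(
  rows=[
    [[0,0,-40],0,0.3],
    [[0,0,-60],0,0.3],
    [[40,15,-40],0,0],
    [[60,20,0],0,0],
    [[60,20,0],0,0],
    [[60,20,0],0,0],
    [[60,20,0],0,0],
    [[60,20,0],0,0],
  ],
)

```text
time: 20.92
tcp_pos: [0.5473, 0.0601, 0.1724]
eef_rot: [3.141, 0.0, 1.709]
ft_force: [1.3, -0.4, -0.2]
grip_width: 0.496
gripper_force: 0.0
```

Emit:
drive_tool(
  rows=[
    [[60,20,0],0,0],
    [[60,20,0],0,0],
    [[60,20,0],-0.05,0],
    [[60,20,0],-0.05,0],
    [[0,0,20],0,0],
    [[0,0,0],0,0],
  ],
)

```text
time: 21.68
tcp_pos: [0.5886, 0.3046, 0.1503]
eef_rot: [-3.139, 0.001, 1.81]
ft_force: [-0.4, 0.0, 0.2]
grip_width: 0.502
gripper_force: 0.0
```

```bash
cat > look.py <<'E'
from m import *
t=snap("top");s=snap("side")
for n,i in(("top",t),("side",s)):
  for x in blobs(i,25):
    p=plane(n,x[0],.009)[0]
    if p[0]<.6: print(n,x[0].round(1),x[1],p.round(3),round(x[2][2],1))
E
python3 look.py
```

```text
top [137.6 188.5] 88 [0.572 0.302 0.009] 73.3
top [358.6 220.5] 88 [ 0.483 -0.298  0.009] 81.5
top [363.7 228.6] 51 [ 0.461 -0.311  0.009] 90.0
side [299.5 157.2] 97 [ 0.472 -0.309  0.009] 11.3
side [218.7 301.6] 200 [0.569 0.311 0.009] 90.0
side [209.1 340.3] 250 [0.56  0.406 0.009] 9.5
side [238.4 345.5] 259 [0.498 0.403 0.009] 4.8
side [271.5 348.5] 266 [0.43  0.394 0.009] 83.7
```

Emit:
drive_tool(
  rows=[
    [[15,-15,20],0,0],
    [[0,0,50],0,0],
    [[0,0,45],0,0],
    [[0,0,20],0,0],
    [[0,0,9],0,0],
    [[0,0,0],0,0],
    [[0,0,0],0,0.5],
    [[0,0,0],0,1],
  ],
)

```text
time: 22.78
tcp_pos: [0.5725, 0.3158, 0.0095]
eef_rot: [3.139, -0.0, 1.809]
ft_force: [-0.2, -0.5, 6.2]
grip_width: 0.184
gripper_force: 58.9
```

Emit:
drive_tool(
  rows=[
    [[0,0,0],0,1],
    [[0,0,0],0,1],
    [[0,0,-30],0,1],
    [[0,0,-60],0,1],
    [[0,0,-60],0,1],
    [[0,-60,0],0.05,1],
    [[0,-20,0],0.05,1],
    [[0,0,0],0,1],
  ],
)

```text
time: 23.78
tcp_pos: [0.4926, 0.2975, 0.1591]
eef_rot: [3.14, -0.0, 1.71]
ft_force: [0.3, 1.2, 0.0]
grip_width: 0.184
gripper_force: 59.1
```

Emit:
drive_tool(
  rows=[
    [[-58,-7,0],0,1],
    [[-59,-7,0],0,1],
    [[-58,-7,0],0,1],
    [[-59,-7,0],0,1],
    [[-58,-7,0],0,1],
    [[-59,-7,0],0,1],
    [[-58,-7,0],0,1],
    [[-59,-7,0],0,1],
  ],
)

```text
time: 24.78
tcp_pos: [0.5035, -0.1764, 0.1582]
eef_rot: [3.14, 0.001, 1.71]
ft_force: [1.7, 0.6, -1.2]
grip_width: 0.182
gripper_force: 59.1
```

Emit:
drive_tool(
  rows=[
    [[-58,-7,0],0,1],
    [[-59,-7,0],0,1],
    [[0,0,0],0,1],
    [[0,0,0],0,1],
  ],
)

```text
time: 25.28
tcp_pos: [0.5049, -0.292, 0.1576]
eef_rot: [-3.141, -0.0, 1.708]
ft_force: [-0.3, 0.9, -1.3]
grip_width: 0.184
gripper_force: 59.1
```

Emit:
drive_tool(
  rows=[
    [[0,0,40],0,1],
    [[0,0,50],0,1],
    [[0,0,28],0,1],
    [[0,0,10],0,1],
    [[0,0,0],0,1],
    [[0,0,0],0,0.3],
    [[0,0,0],0,0.3],
    [[0,0,0],0,0.3],
  ],
)

```text
time: 26.28
tcp_pos: [0.5052, -0.2918, 0.0307]
eef_rot: [3.141, 0.001, 1.709]
ft_force: [0.1, 0.2, -0.1]
grip_width: 0.355
gripper_force: 0.0
```

Emit:
drive_tool(
  rows=[
    [[0,0,-40],0,0.3],
    [[0,0,-60],0,0.3],
    [[40,-10,-50],0,0],
    [[59,-20,0],0,0],
    [[59,-10,0],0,0],
    [[59,0,0],0,0],
    [[59,0,0],0,0],
    [[59,0,0],0,0],
  ],
)

```text
time: 27.28
tcp_pos: [0.4192, 0.0351, 0.1787]
eef_rot: [3.14, 0.0, 1.708]
ft_force: [0.5, 0.0, -0.1]
grip_width: 0.5
gripper_force: 0.0
```

Emit:
drive_tool(
  rows=[
    [[59,0,0],0,0],
    [[59,0,0],0,0],
    [[59,10,0],-0.05,0],
    [[59,20,0],-0.05,0],
    [[50,15,20],0,0],
    [[50,15,0],0,0],
    [[0,0,0],0,0],
  ],
)

```text
time: 28.15
tcp_pos: [0.4193, 0.3792, 0.1575]
eef_rot: [3.141, -0.001, 1.812]
ft_force: [0.4, -0.1, 0.2]
grip_width: 0.502
gripper_force: 0.0
```

```bash
python3 look.py
python3 - <<'E'
from h import *
t=snap("top");s=snap("side")
f=lambda im,x,y,w,hh,k:cv2.resize(im[y:y+hh,x:x+w],None,fx=k,fy=k,interpolation=cv2.INTER_CUBIC)
a=f(t,165,125,270,130,2.96); b=f(s,200,90,135,130,2); c=np.zeros((260,a.shape[1],3),np.uint8); c[:,:270]=b; cc=f(s,170,260,160,124,2); c[:248,280:600]=cc
cv2.imwrite("pics/g6.png",np.vstack([a[:340],c])[:600,:800])
E
```

```text
top [ 98.8 193. ] 117 [0.56  0.407 0.009] 82.9
top [358.  211.8] 56 [ 0.506 -0.297  0.009] 83.3
top [ 99.9 215.8] 123 [0.498 0.402 0.009] 76.0
top [365.8 219.4] 29 [ 0.485 -0.318  0.009] 8.1
top [351.2 221.9] 29 [ 0.479 -0.278  0.009] 90.0
top [358.9 229.4] 82 [ 0.458 -0.298  0.009] 82.9
top [103.1 241.2] 106 [0.43  0.392 0.009] 73.6
side [209.1 340.2] 251 [0.56  0.406 0.009] 10.0
side [238.4 345.6] 256 [0.498 0.403 0.009] 4.8
side [271.5 348.2] 261 [0.43  0.393 0.009] 85.2
```

View pics/g6.png

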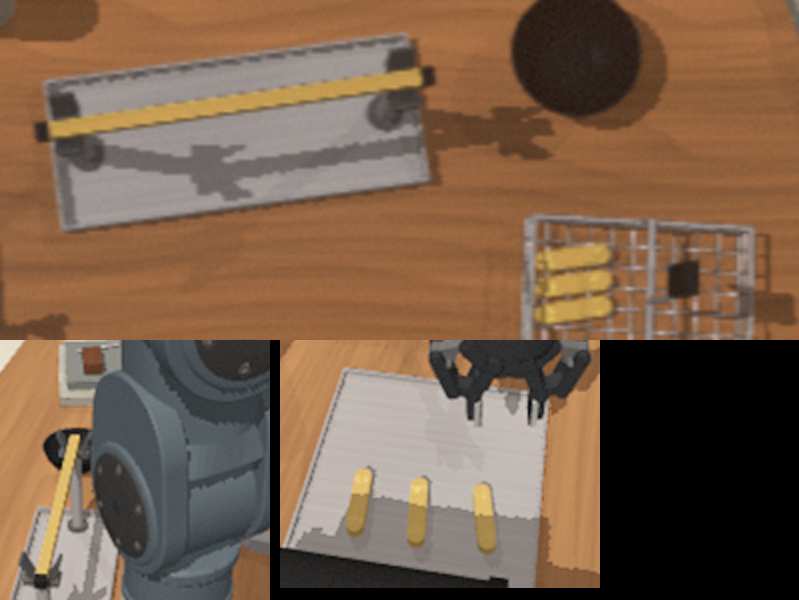

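Three bars lie side by side in the +y half, at (575,285). The rod is in place and three bars remain in the tray. Next is the bar at (0.430, 0.393).

Emit:
drive_tool(
  rows=[
    [[6,13,20],0,0],
    [[0,0,50],0,0],
    [[0,0,50],0,0],
    [[0,0,20],0,0],
    [[0,0,11],0,0],
    [[0,0,0],0,0],
    [[0,0,0],0,0.5],
    [[0,0,0],0,1],
  ],
)

```text
time: 29.35
tcp_pos: [0.4314, 0.3855, 0.0084]
eef_rot: [3.139, -0.001, 1.809]
ft_force: [1.1, -0.5, 4.4]
grip_width: 0.182
gripper_force: 58.8
```

Emit:
drive_tool(
  rows=[
    [[0,0,0],0,1],
    [[0,0,0],0,1],
    [[0,0,-30],0,1],
    [[0,0,-60],0,1],
    [[0,0,-60],0,1],
    [[0,0,-60],0.05,1],
    [[0,0,-20],0.05,1],
    [[0,0,0],0,1],
  ],
)

```text
time: 30.35
tcp_pos: [0.4311, 0.3856, 0.239]
eef_rot: [3.138, -0.002, 1.709]
ft_force: [0.4, -0.1, -1.2]
grip_width: 0.186
gripper_force: 58.7
```

Emit:
drive_tool(
  rows=[
    [[-56,-6,0],0,1],
    [[-57,-7,0],0,1],
    [[-56,-6,0],0,1],
    [[-57,-7,0],0,1],
    [[-56,-6,0],0,1],
    [[-57,-7,0],0,1],
    [[-56,-6,0],0,1],
    [[-57,-7,0],0,1],
  ],
)

```text
time: 31.35
tcp_pos: [0.4403, -0.0715, 0.2356]
eef_rot: [-3.14, -0.001, 1.71]
ft_force: [1.3, 0.8, -0.4]
grip_width: 0.186
gripper_force: 58.7
```

Emit:
drive_tool(
  rows=[
    [[-56,-6,0],0,1],
    [[-57,-7,0],0,1],
    [[-56,-6,0],0,1],
    [[-57,-7,0],0,1],
    [[-56,-6,0],0,1],
    [[-57,-7,0],0,1],
    [[0,0,0],0,1],
    [[0,0,0],0,1],
  ],
)

```text
time: 32.35
tcp_pos: [0.4486, -0.4105, 0.2353]
eef_rot: [-3.14, -0.002, 1.709]
ft_force: [-0.2, -0.4, -1.1]
grip_width: 0.189
gripper_force: 58.7
```

Emit:
drive_tool(
  rows=[
    [[0,0,50],0,1],
    [[0,0,50],0,1],
    [[0,0,50],0,1],
    [[0,0,40],0,1],
    [[0,0,17],0,1],
    [[0,0,0],0,1],
    [[0,0,0],0,0.3],
    [[0,0,0],0,0.3],
  ],
)

```text
time: 33.35
tcp_pos: [0.45, -0.4113, 0.0315]
eef_rot: [3.14, 0.002, 1.709]
ft_force: [0.4, 1.0, 0.2]
grip_width: 0.352
gripper_force: 0.0
```

Emit:
drive_tool(
  rows=[
    [[0,0,0],0,0.3],
    [[0,0,-40],0,0.3],
    [[0,0,-60],0,0.3],
    [[0,0,-60],0,0.3],
    [[0,0,-45],0,0.3],
    [[58,10,0],0,0],
    [[58,10,0],0,0],
    [[58,10,0],0,0],
  ],
)

```text
time: 34.35
tcp_pos: [0.4548, -0.2331, 0.2356]
eef_rot: [3.141, 0.001, 1.708]
ft_force: [1.2, 0.3, 1.4]
grip_width: 0.497
gripper_force: 0.0
```

Emit:
drive_tool(
  rows=[
    [[58,10,0],0,0],
    [[58,10,0],0,0],
    [[58,10,0],0,0],
    [[58,10,0],0,0],
    [[58,10,0],0,0],
    [[58,10,0],0,0],
    [[58,10,0],0,0],
    [[58,10,0],0,0],
  ],
)

```text
time: 35.35
tcp_pos: [0.4703, 0.2381, 0.2357]
eef_rot: [3.14, -0.0, 1.709]
ft_force: [-0.1, -0.8, 1.0]
grip_width: 0.502
gripper_force: 0.0
```

Emit:
drive_tool(
  rows=[
    [[58,10,40],0,0],
    [[58,10,40],0,0],
    [[30,10,0],0,0],
    [[0,0,0],0,0],
  ],
)

```text
time: 35.85
tcp_pos: [0.4794, 0.3724, 0.1642]
eef_rot: [-3.141, -0.0, 1.711]
ft_force: [-0.3, -0.6, 0.5]
grip_width: 0.5
gripper_force: 0.0
```

```bash
python3 look.py
```

```text
top [100.1 192.9] 104 [0.561 0.403 0.009] 79.4
top [358.5 211.4] 79 [ 0.507 -0.299  0.009] 82.9
top [101.3 215.7] 98 [0.499 0.398 0.009] 76.0
top [363.9 224. ] 97 [ 0.473 -0.312  0.009] 90.0
top [351.1 222. ] 27 [ 0.479 -0.278  0.009] 90.0
top [350.3 230.6] 33 [ 0.455 -0.275  0.009] 90.0
top [398.8 232.2] 72 [ 0.45  -0.406  0.009] 86.4
side [309.4 144.5] 41 [ 0.448 -0.398  0.009] 90.0
side [299.7 158.2] 109 [ 0.47  -0.303  0.009] 90.0
side [209.2 340.4] 253 [0.56  0.406 0.009] 8.7
side [238.3 345.4] 256 [0.498 0.403 0.009] 5.2
```

Emit:
drive_tool(
  rows=[
    [[22,22,20],0,0],
    [[0,0,50],0,0],
    [[0,0,50],0,0],
    [[0,0,25],0,0],
    [[0,0,12],0,0],
    [[0,0,0],0,0],
    [[0,0,0],0,0.5],
    [[0,0,0],0,1],
  ],
)

```text
time: 36.95
tcp_pos: [0.4993, 0.3958, 0.0097]
eef_rot: [3.139, -0.001, 1.709]
ft_force: [-0.2, -1.1, 5.9]
grip_width: 0.186
gripper_force: 58.2
```

Emit:
drive_tool(
  rows=[
    [[0,0,0],0,1],
    [[0,0,0],0,1],
    [[0,0,-30],0,1],
    [[0,0,-60],0,1],
    [[0,0,-60],0,1],
    [[0,0,-60],0,1],
    [[0,0,-20],0,1],
    [[0,0,0],0,1],
  ],
)

```text
time: 37.95
tcp_pos: [0.4991, 0.3959, 0.2404]
eef_rot: [3.138, -0.002, 1.709]
ft_force: [-0.2, 1.1, -2.0]
grip_width: 0.182
gripper_force: 58.5
```

Emit:
drive_tool(
  rows=[
    [[-57,-10,0],0,1],
    [[-57,-9,0],0,1],
    [[-57,-10,0],0,1],
    [[-57,-10,0],0,1],
    [[-57,-9,0],0,1],
    [[-57,-10,0],0,1],
    [[-57,-10,0],0,1],
    [[-57,-9,0],0,1],
  ],
)

```text
time: 38.95
tcp_pos: [0.4837, -0.0686, 0.2366]
eef_rot: [-3.14, -0.0, 1.709]
ft_force: [0.4, 1.0, -1.0]
grip_width: 0.183
gripper_force: 58.5
```

Emit:
drive_tool(
  rows=[
    [[-57,-10,0],0,1],
    [[-57,-10,0],0,1],
    [[-57,-9,0],0,1],
    [[-57,-10,0],0,1],
    [[-57,-10,0],0,1],
    [[-56,-9,0],0,1],
    [[0,0,0],0,1],
    [[0,0,0],0,1],
  ],
)

```text
time: 39.95
tcp_pos: [0.4736, -0.4123, 0.2363]
eef_rot: [-3.14, -0.002, 1.708]
ft_force: [0.4, 0.3, -0.8]
grip_width: 0.187
gripper_force: 58.6
```

Emit:
drive_tool(
  rows=[
    [[0,1,50],0,1],
    [[0,0,50],0,1],
    [[0,0,50],0,1],
    [[0,0,40],0,1],
    [[0,0,16],0,1],
    [[0,0,0],0,1],
    [[0,0,0],0,0.3],
    [[0,0,0],0,0.3],
  ],
)

```text
time: 40.95
tcp_pos: [0.4762, -0.4133, 0.0337]
eef_rot: [3.14, 0.002, 1.709]
ft_force: [0.2, 0.9, 0.3]
grip_width: 0.353
gripper_force: 0.0
```

Emit:
drive_tool(
  rows=[
    [[0,0,0],0,0.3],
    [[0,0,-40],0,0.3],
    [[0,0,-60],0,0.3],
    [[0,0,-60],0,0.3],
    [[0,0,-50],0,0.3],
    [[57,14,0],0,0],
    [[57,14,0],0,0],
    [[57,14,0],0,0],
  ],
)

```text
time: 41.95
tcp_pos: [0.4933, -0.236, 0.2425]
eef_rot: [3.14, 0.001, 1.708]
ft_force: [0.9, -0.9, -0.1]
grip_width: 0.501
gripper_force: 0.0
```

Emit:
drive_tool(
  rows=[
    [[57,14,0],0,0],
    [[57,14,0],0,0],
    [[57,14,0],0,0],
    [[57,14,0],0,0],
    [[57,14,0],0,0],
    [[57,14,0],0,0],
    [[57,14,0],0,0],
    [[57,14,0],0,0],
  ],
)

```text
time: 42.95
tcp_pos: [0.5416, 0.2316, 0.2425]
eef_rot: [3.14, -0.0, 1.709]
ft_force: [1.5, 0.0, 0.3]
grip_width: 0.499
gripper_force: 0.0
```

Emit:
drive_tool(
  rows=[
    [[56,14,0],0,0],
    [[56,14,40],0,0],
    [[30,10,40],0,0],
    [[0,0,0],0,0],
  ],
)

```text
time: 43.45
tcp_pos: [0.5573, 0.3704, 0.1625]
eef_rot: [-3.137, 0.002, 1.711]
ft_force: [-0.8, -0.3, 0.4]
grip_width: 0.498
gripper_force: 0.0
```

```bash
python3 look.py
```

```text
top [103.9 192.3] 64 [0.562 0.393 0.009] 79.7
top [358.5 216.1] 187 [ 0.494 -0.298  0.009] 82.9
top [405.9 221.5] 35 [ 0.479 -0.427  0.009] 90.0
top [358.7 229.2] 91 [ 0.459 -0.298  0.009] 82.9
top [396.8 232.4] 89 [ 0.45  -0.401  0.009] 83.3
side [305.7 144. ] 85 [ 0.462 -0.399  0.009] 8.1
side [296.8 157.9] 168 [ 0.481 -0.303  0.009] 8.1
side [209.1 340.5] 250 [0.56  0.406 0.009] 9.1
```

Emit:
drive_tool(
  rows=[
    [[29,7,20],0,0],
    [[0,0,50],0,0],
    [[0,0,50],0,0],
    [[0,0,25],0,0],
    [[0,0,11],0,0],
    [[0,0,0],0,0],
    [[0,0,0],0,0.5],
    [[0,0,0],0,1],
  ],
)

```text
time: 44.55
tcp_pos: [0.563, 0.3994, 0.0124]
eef_rot: [3.139, -0.001, 1.709]
ft_force: [-0.6, -1.5, 6.2]
grip_width: 0.173
gripper_force: 58.4
```

Emit:
drive_tool(
  rows=[
    [[0,0,0],0,1],
    [[0,0,0],0,1],
    [[0,0,-30],0,1],
    [[0,0,-60],0,1],
    [[0,0,-60],0,1],
    [[0,0,-60],0,1],
    [[0,0,-25],0,1],
    [[0,0,0],0,1],
  ],
)

```text
time: 45.55
tcp_pos: [0.5627, 0.3996, 0.2482]
eef_rot: [3.137, -0.002, 1.709]
ft_force: [0.8, -0.3, -2.3]
grip_width: 0.17
gripper_force: 58.7
```

Emit:
drive_tool(
  rows=[
    [[-57,-13,0],0,1],
    [[-57,-12,0],0,1],
    [[-57,-13,0],0,1],
    [[-57,-12,0],0,1],
    [[-57,-13,0],0,1],
    [[-57,-12,0],0,1],
    [[-57,-13,0],0,1],
    [[-57,-12,0],0,1],
  ],
)

```text
time: 46.55
tcp_pos: [0.5244, -0.0682, 0.2437]
eef_rot: [-3.14, -0.0, 1.709]
ft_force: [1.1, -0.4, -0.7]
grip_width: 0.174
gripper_force: 58.8
```

Emit:
drive_tool(
  rows=[
    [[-57,-13,0],0,1],
    [[-57,-12,0],0,1],
    [[-56,-13,0],0,1],
    [[-56,-12,0],0,1],
    [[-56,-13,0],0,1],
    [[-56,-12,0],0,1],
    [[0,0,0],0,1],
    [[0,0,0],0,1],
  ],
)

```text
time: 47.55
tcp_pos: [0.4972, -0.4112, 0.2436]
eef_rot: [-3.14, -0.002, 1.708]
ft_force: [-0.5, 0.6, -1.5]
grip_width: 0.173
gripper_force: 58.8
```

Emit:
drive_tool(
  rows=[
    [[0,2,50],0,1],
    [[0,0,50],0,1],
    [[0,0,50],0,1],
    [[0,0,45],0,1],
    [[0,0,16],0,1],
    [[0,0,0],0,1],
    [[0,0,0],0,0.3],
    [[0,0,0],0,0.3],
  ],
)

```text
time: 48.55
tcp_pos: [0.5008, -0.4121, 0.0363]
eef_rot: [3.139, 0.002, 1.709]
ft_force: [-0.5, -0.2, 0.5]
grip_width: 0.354
gripper_force: 0.0
```

Emit:
drive_tool(
  rows=[
    [[0,0,0],0,0.3],
    [[0,0,-40],0,0.3],
    [[0,0,-60],0,0.3],
    [[0,0,-60],0,0.3],
    [[0,0,-60],0,0.3],
    [[55,-20,0],0.17,0],
    [[55,-20,0],0.17,0],
    [[50,-40,0],0.17,0],
  ],
)

```text
time: 49.55
tcp_pos: [0.4253, -0.2471, 0.2547]
eef_rot: [3.14, 0.0, 1.193]
ft_force: [-0.7, 0.5, 0.3]
grip_width: 0.497
gripper_force: 0.0
```

Emit:
drive_tool(
  rows=[
    [[30,-40,0],0.17,0],
    [[0,0,0],0.17,0],
    [[0,0,0],0.17,0],
    [[0,0,0],0.17,0],
    [[0,0,0],0.17,0],
    [[0,0,0],0.17,0],
    [[0,0,0],0.17,0],
    [[0,0,0],0.057,0],
  ],
)

```text
time: 50.55
tcp_pos: [0.3994, -0.2059, 0.2548]
eef_rot: [3.141, -0.001, -0.052]
ft_force: [0.2, -0.1, 0.0]
grip_width: 0.5
gripper_force: 0.0
```

```bash
python3 look.py
python3 - <<'E'
from h import *
t=snap("top");s=snap("side"); print(arm.sense()["tcp_pos"],arm.sense()["eef_rot"])
f=lambda im,x,y,w,hh,k:cv2.resize(im[y:y+hh,x:x+w],None,fx=k,fy=k,interpolation=cv2.INTER_CUBIC)
cv2.imwrite("pics/g7.png",np.hstack([f(t,335,190,95,62,5),f(s,270,95,62,62,5)]))
E
```

```text
top [357.6 215.4] 144 [ 0.496 -0.296  0.009] 82.9
top [354.3 230.2] 69 [ 0.456 -0.286  0.009] 77.5
side [302.4 143.6] 134 [ 0.474 -0.399  0.009] 8.1
side [297.2 157.7] 159 [ 0.479 -0.304  0.009] 8.7
[ 0.39936928 -0.20592955  0.25457965] [ 3.14123764e+00 -5.53376996e-04 -4.68278773e-02]
```

View pics/g7.png

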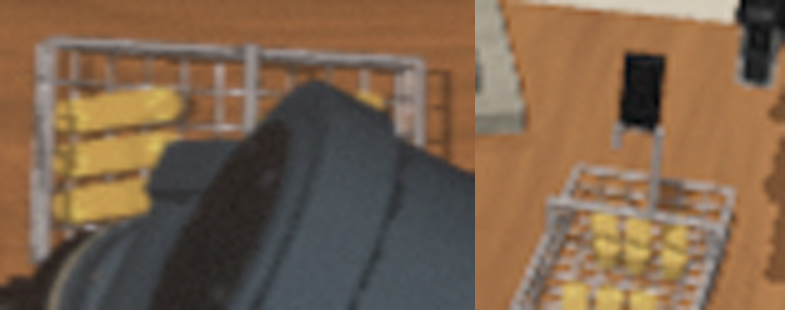

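All six bars are in the basket, three per side, and the basket has not moved. The grip is at (642,92) in the side panel. I go over it and descend.

Emit:
drive_tool(
  rows=[
    [[28,47,0],0,0],
    [[28,47,0],0,0],
    [[28,48,0],0,0],
    [[0,0,0],0,0],
    [[0,0,20],0,0],
    [[0,0,0],0,0],
    [[0,0,0],0,0],
  ],
)

```text
time: 51.62
tcp_pos: [0.4764, -0.3514, 0.2351]
eef_rot: [3.141, -0.001, -0.047]
ft_force: [0.1, 0.1, 0.7]
grip_width: 0.497
gripper_force: 0.0
```

Run:
```python
from h import *
s=snap("side"); print(arm.sense()["tcp_pos"],arm.sense()["eef_rot"])
f=lambda im,x,y,w,hh,k:cv2.resize(im[y:y+hh,x:x+w],None,fx=k,fy=k,interpolation=cv2.INTER_CUBIC)
cv2.imwrite("pics/g8.png",f(s,260,50,90,90,6))
X=[arm.sense()["tcp_pos"]]; print((proj("side",X)-[260,50])*6)
```

```text
[ 0.47654883 -0.35150077  0.23535363] [ 3.14083133e+00 -9.95263129e-04 -4.74899721e-02]
[[271.67540093 243.86578656]]
```

View pics/g8.png

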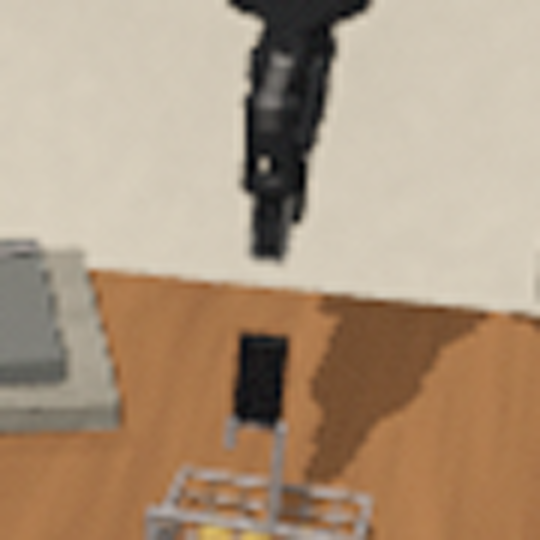

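The finger tip at (268,258) is straight above the grip at (263,378). I descend and grip.

Emit:
drive_tool(
  rows=[
    [[0,0,40],0,0],
    [[0,0,35],0,0],
    [[0,0,15],0,0],
    [[0,0,5],0,0],
    [[0,0,0],0,0],
    [[0,0,0],0,0.5],
    [[0,0,0],0,1],
    [[0,0,0],0,1],
  ],
)

```text
time: 52.68
tcp_pos: [0.4769, -0.3519, 0.1403]
eef_rot: [3.141, -0.001, -0.048]
ft_force: [0.1, 0.6, 5.8]
grip_width: 0.134
gripper_force: 59.9
```

Emit:
drive_tool(
  rows=[
    [[0,0,0],0,1],
    [[0,0,-10],0,1],
    [[0,0,-25],0,1],
    [[0,0,-30],0,1],
    [[0,0,-5],0,1],
    [[0,0,0],0,1],
  ],
)

```text
time: 53.42
tcp_pos: [0.4761, -0.3516, 0.2084]
eef_rot: [-3.141, 0.001, -0.048]
ft_force: [-1.0, 0.1, -9.1]
grip_width: 0.135
gripper_force: 59.0
```

Emit:
drive_tool(
  rows=[
    [[2,-20,0],0,1],
    [[2,-40,0],0,1],
    [[2,-50,0],0,1],
    [[2,-50,0],0,1],
    [[2,-50,0],0,1],
    [[2,-50,0],0,1],
    [[2,-50,0],0,1],
    [[3,-30,0],0,1],
  ],
)

```text
time: 54.42
tcp_pos: [0.5083, -0.0159, 0.2081]
eef_rot: [-3.136, 0.002, -0.035]
ft_force: [0.8, -1.1, -8.6]
grip_width: 0.128
gripper_force: 59.5
```

Emit:
drive_tool(
  rows=[
    [[0,-13,0],0,1],
    [[0,0,0],-0.05,1],
    [[0,0,0],-0.07,1],
    [[0,0,0],-0.066,1],
    [[0,0,0],0,1],
    [[0,0,0],0,1],
  ],
)

```text
time: 55.18
tcp_pos: [0.5095, -0.0128, 0.2089]
eef_rot: [-3.131, -0.001, 0.154]
ft_force: [1.0, -0.5, -8.3]
grip_width: 0.133
gripper_force: 59.4
```

Run:
```python
from h import *
s=snap("side"); print(arm.sense()["tcp_pos"],arm.sense()["eef_rot"])
f=lambda im,x,y,w,hh,k:cv2.resize(im[y:y+hh,x:x+w],None,fx=k,fy=k,interpolation=cv2.INTER_CUBIC)
cv2.imwrite("pics/g9.png",f(s,180,80,160,150,4))
```

```text
[ 0.50958527 -0.01280328  0.20901173] [-3.13152051e+00 -1.26586204e-03  1.54400462e-01]
```

View pics/g9.png

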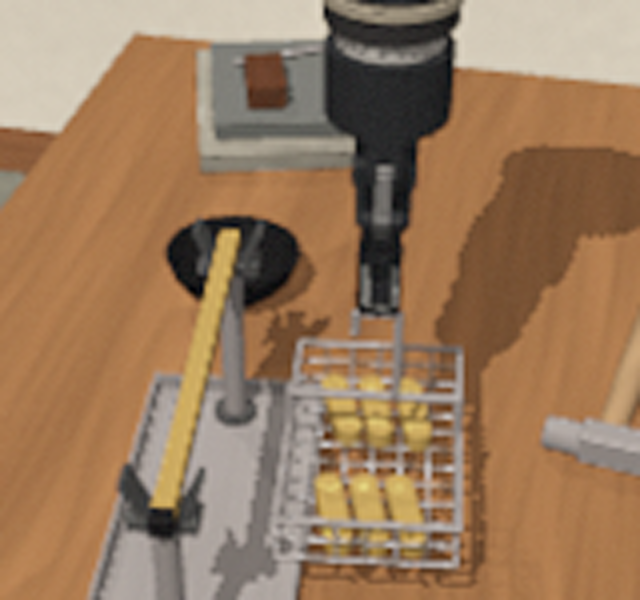

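The hook stands in front of the rod and opens towards it. All six bars are aboard and the basket is clear of the posts. I move forward so that the rod enters between the tip and the crossbar.

Emit:
drive_tool(
  rows=[
    [[20,-7,0],0.016,1],
    [[30,0,0],0,1],
    [[25,0,0],0,1],
    [[20,0,0],0,1],
    [[15,0,0],0,1],
    [[6,0,0],0,1],
    [[0,0,0],0,1],
    [[0,0,0],0,1],
  ],
)

```text
time: 56.22
tcp_pos: [0.6229, 0.0107, 0.2096]
eef_rot: [-3.131, -0.001, 0.14]
ft_force: [-0.6, 0.3, -8.0]
grip_width: 0.131
gripper_force: 59.4
```

Run:
```python
from h import *
s=snap("side"); print(arm.sense()["tcp_pos"],arm.sense()["eef_rot"],arm.sense()["ft_force"])
f=lambda im,x,y,w,hh,k:cv2.resize(im[y:y+hh,x:x+w],None,fx=k,fy=k,interpolation=cv2.INTER_CUBIC)
cv2.imwrite("pics/g10.png",f(s,185,90,110,110,5.4))
```

```text
[0.62297007 0.01064181 0.2097025 ] [-3.13152295e+00 -1.36409875e-03  1.39756092e-01] [ 0.63447719  0.24699104 -8.89612778]
```

View pics/g10.png

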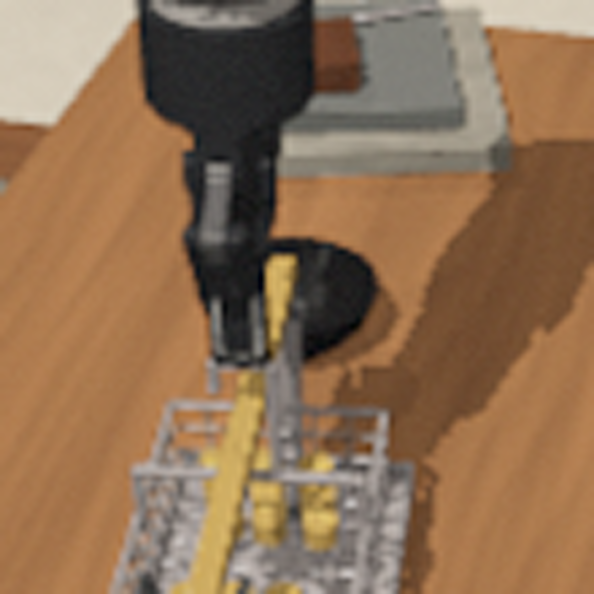

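The hook tip at (212,378) has passed the rod and the stem is on its near side, so the rod is in the slot. I lower slowly and watch the force.

Emit:
drive_tool(
  rows=[
    [[0,0,6],0,1],
    [[0,0,6],0,1],
    [[0,0,6],0,1],
    [[0,0,4],0,1],
    [[0,0,0],0,1],
    [[0,0,0],0,1],
  ],
)

```text
time: 57.02
tcp_pos: [0.6237, 0.011, 0.1877]
eef_rot: [-3.132, -0.002, 0.14]
ft_force: [0.4, 0.6, -9.2]
grip_width: 0.13
gripper_force: 59.4
```

Emit:
drive_tool(
  rows=[
    [[0,0,3],0,1],
    [[0,0,3],0,1],
    [[0,0,2],0,1],
    [[0,0,1],0,1],
    [[0,0,0],0,1],
    [[0,0,0],0,1],
  ],
)

```text
time: 57.78
tcp_pos: [0.6236, 0.0111, 0.1791]
eef_rot: [-3.132, -0.002, 0.14]
ft_force: [-2.0, -0.2, -0.5]
grip_width: 0.126
gripper_force: 60.6
```

The weight has gone over to the rod. I release and rise straight up.

Emit:
drive_tool(
  rows=[
    [[0,0,0],0,0.7],
    [[0,0,0],0,0.5],
    [[0,0,0],0,0.3],
    [[0,0,0],0,0.3],
    [[0,0,-15],0,0.3],
    [[0,0,-30],0,0.3],
    [[0,0,-40],0,0.3],
    [[0,0,-20],0,0.3],
  ],
)

```text
time: 58.78
tcp_pos: [0.6241, 0.01, 0.2871]
eef_rot: [-3.132, -0.005, 0.14]
ft_force: [-0.3, -0.1, -0.3]
grip_width: 0.351
gripper_force: 0.0
```

Emit:
drive_tool(
  rows=[
    [[-40,0,0],0,0.3],
    [[-50,0,0],0,0.3],
    [[-60,0,0],0,0.3],
    [[-60,0,0],0,0.3],
    [[-40,0,0],0,0.3],
    [[0,0,0],0,0.3],
    [[0,0,0],0,0.3],
    [[0,0,0],0,0.3],
  ],
)

```text
time: 59.78
tcp_pos: [0.3771, -0.0248, 0.2833]
eef_rot: [-3.132, -0.002, 0.14]
ft_force: [-0.4, -0.1, -0.8]
grip_width: 0.349
gripper_force: 0.0
```

Run:
```python
from h import *
s=snap("side"); t=snap("top")
f=lambda im,x,y,w,hh,k:cv2.resize(im[y:y+hh,x:x+w],None,fx=k,fy=k,interpolation=cv2.INTER_CUBIC)
cv2.imwrite("pics/g11.png",np.hstack([f(s,185,90,100,150,4),f(t,165,60,100,150,4)[:600]]))
```

```text
(no output)
```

View pics/g11.png

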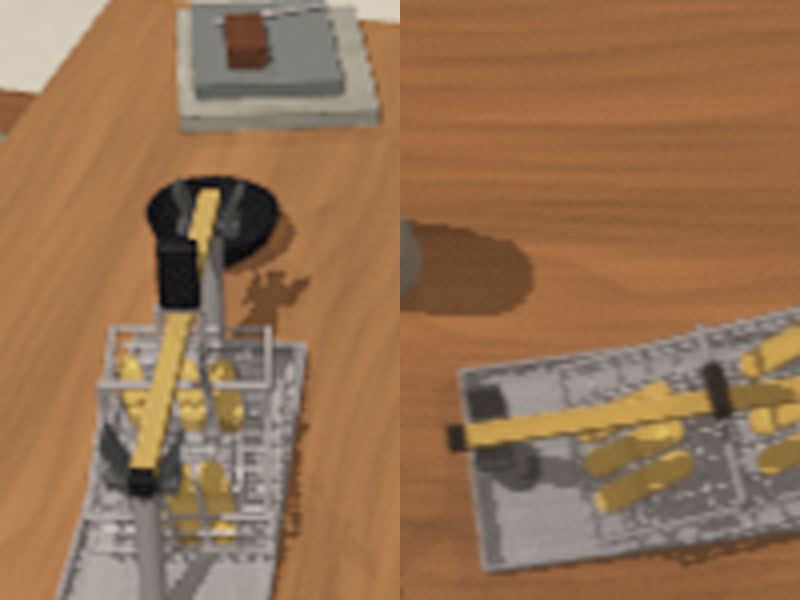

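The basket hangs level on the rod's middle, clear of both posts, with three bars on each side. I let it settle, check numerically that it is still, and hand in.

Emit:
drive_tool(
  rows=[
    [[0,0,0],0,0.3],
    [[0,0,0],0,0.3],
    [[0,0,0],0,0.3],
    [[0,0,0],0,0.3],
    [[0,0,0],0,0.3],
    [[0,0,0],0,0.3],
    [[0,0,0],0,0.3],
    [[0,0,0],0,0.3],
  ],
)

```text
time: 60.88
tcp_pos: [0.376, -0.0249, 0.2832]
eef_rot: [-3.132, -0.002, 0.14]
ft_force: [0.6, -0.8, 0.1]
grip_width: 0.348
gripper_force: 0.0
```

Run:
```python
from h import *
L=[snap("side")[90:230,195:275].astype(int) for _ in range(6)]
d=[np.abs(cv2.GaussianBlur((a-L[0]).astype(np.float32),(3,3),0)).max() for a in L[1:]]; print(d)
if max(d)<40: print(arm.job_done())
```

```text
[np.float32(19.25), np.float32(16.1875), np.float32(27.875), np.float32(41.3125), np.float32(42.25)]
```

Emit:
drive_tool(
  rows=[
    [[0,0,0],0,0.3],
    [[0,0,0],0,0.3],
    [[0,0,0],0,0.3],
    [[0,0,0],0,0.3],
    [[0,0,0],0,0.3],
    [[0,0,0],0,0.3],
    [[0,0,0],0,0.3],
    [[0,0,0],0,0.3],
  ],
)

```text
time: 62.18
tcp_pos: [0.376, -0.0249, 0.2831]
eef_rot: [-3.132, -0.002, 0.14]
ft_force: [-0.1, -0.5, -0.1]
grip_width: 0.344
gripper_force: 0.0
```

Emit:
drive_tool(
  rows=[
    [[0,0,0],0,0.3],
    [[0,0,0],0,0.3],
    [[0,0,0],0,0.3],
    [[0,0,0],0,0.3],
    [[0,0,0],0,0.3],
    [[0,0,0],0,0.3],
    [[0,0,0],0,0.3],
    [[0,0,0],0,0.3],
  ],
)

```text
time: 63.18
tcp_pos: [0.376, -0.0249, 0.2831]
eef_rot: [-3.132, -0.002, 0.14]
ft_force: [-0.3, 0.6, -0.4]
grip_width: 0.349
gripper_force: 0.0
```

Emit:
drive_tool(
  rows=[
    [[0,0,0],0,0.3],
    [[0,0,0],0,0.3],
    [[0,0,0],0,0.3],
    [[0,0,0],0,0.3],
    [[0,0,0],0,0.3],
    [[0,0,0],0,0.3],
    [[0,0,0],0,0.3],
    [[0,0,0],0,0.3],
  ],
)

```text
time: 64.18
tcp_pos: [0.376, -0.0249, 0.2832]
eef_rot: [-3.132, -0.002, 0.14]
ft_force: [-0.1, -0.6, -0.3]
grip_width: 0.352
gripper_force: 0.0
```

Run:
```python
from h import *
L=[snap("side").astype(np.float32) for _ in range(12)]
w=np.hanning(80)[None]*np.hanning(70)[:,None]
for a in L[1:]:
    g=[cv2.phaseCorrelate(cv2.cvtColor(L[0],cv2.COLOR_BGR2GRAY)[y:y+h,x:x+70],cv2.cvtColor(a,cv2.COLOR_BGR2GRAY)[y:y+h,x:x+70])[0] for x,y,h in((205,165,65),(300,20,60))]
    print(np.round(g,3).tolist(), np.abs(a-L[0])[90:230,195:275].max(),np.abs(a-L[0])[0:60,300:370].max())
```

```text
[[-0.002, -0.024], [-0.019, -0.001]] 17.0 10.0
[[-0.014, -0.012], [0.006, -0.027]] 32.0 8.0
[[0.008, 0.001], [-0.046, -0.014]] 17.0 9.0
[[0.002, -0.018], [0.01, -0.024]] 31.0 10.0
[[-0.012, -0.005], [-0.014, -0.052]] 18.0 8.0
[[0.022, 0.006], [-0.012, -0.027]] 18.0 10.0
[[-0.021, -0.031], [-0.028, -0.046]] 27.0 11.0
[[0.024, 0.016], [-0.032, -0.02]] 18.0 9.0
[[-0.02, -0.002], [-0.031, -0.029]] 21.0 12.0
[[0.019, -0.021], [-0.005, -0.015]] 29.0 9.0
[[0.017, -0.017], [-0.028, -0.025]] 22.0 10.0
```

It hangs still, so I hand in.

```bash
python3 -c "
from rig import arm
print(arm.job_done())"
```

```text
the job is handed in; nothing more can be done
None
```

The job is handed in, with no verdict returned: the last pictures show the rod in both forks and the basket hanging still and level at mid-rod with all six bars, three per side; I viewed 15 pictures, one over the limit of 14.

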